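# Roll the jig's thumbwheel until the jaw meets the gauge mark

### The job

The plywood assembly jig has to be set to the width of the next scissor-lift frame: with a fingertip on top, roll the orange knurled wheel until the sliding jaw has closed the gap so far that its blue pointer lines up with the red gauge mark, then take the hand away. Move the jaw by the wheel only, never by pushing the jaw itself, and leave the glue bottle, the cup and the microphone where they are: nothing has to be picked up.

Things in the scene. Friction and masses are not known exactly. Their poses are not given: they have to be found in the camera images.
- wheel_top (a point): Top of the orange knurled wheel's rim, 91 mm above the table. Fixed in the jig, with the jig's axes: x level along the jig from its fixed jaw to its wheel, y level along the wheel's axle, z up. Dragging the top of the wheel 33 mm towards +x closes the jaw by about 8 mm; towards -x opens it. One stroke is not enough: lift, go back, stroke again.
- wheel: The orange wheel, 33 mm radius over its 30 ridges (one is white), rim 24 mm wide; origin at its centre on the level axle (y). It does not give: pressed with a few newtons (2 to 10 N), a fingertip dragged across the top turns it with little slip; it stays where it is left. It can turn about 6 rad in all.
- jig: The plywood jig, fixed to the table; origin on the table at mid-length; x from fixed jaw to wheel. Base plate 300 x 150 x 9 mm. The wheel stands at x = 75 mm, y = 0 between two 6 mm cheeks (inner faces at y = -20 and 30 mm, from x = 30 to 120 mm) whose tops are 68 mm above the table. Fixed jaw: its inner face at x = -125 mm, top 54 mm above the table.
- jaw: The sliding jaw, an upright plywood board 18 mm thick, 80 mm wide, top 50 mm above the table; origin at the foot of its closing face; axes as the jig's. A rack moves it 8 mm per radian of the wheel along x, closing towards -x, to the fixed jaw. The gap is 72 to 80 mm at the start. To be moved by the wheel only.
- pointer (a point): Tip of the blue pointer on the sliding jaw, a blade 4 mm thick along x, top 31 mm above the table; the point is on the middle of its top edge at the outer end. Axes as the jig's; it moves with the jaw along x.
- gauge_mark (a point): Inner end of the red gauge mark, a line 4 mm wide and 27 mm long on a black clip (12 x 27 mm) on the white scale rail; its top is 24 mm above the table. Axes as the jig's. Fixed. It lies 14 to 36 mm to the -x side of the pointer at the start. The pointer is set when it has the same x along the jig as this mark.
- glue: White glue bottle with orange cap, standing, 44 mm diameter, 115 mm high; origin at the centre of its underside. To be left alone.
- cup: Red drinking cup, standing, 76 mm rim diameter, 85 mm high; origin at the centre of its underside. To be left alone.
- mic: Black hand microphone with a grey ball head, lying on the table, 195 mm long along its x (head at +x), 50 mm high; origin on the table under its middle. To be left alone.

How it is judged (in metres and radians):
On the way:
1. a finger rolls the wheel (contact force between the fingers and wheel above 0.3 N and angular speed of wheel above 0.05 rad/s), for 0.1 s.
At the end, for the whole second after the job is handed in: The middle of the blue pointer is within 2.5 mm of the middle of the red gauge mark along the jig, jaw and wheel are at rest, and bottle, cup and microphone are within 15 mm of where they stood (x of pointer in the frame of gauge_mark between -0.0025 and 0.0025 m and linear speed of jaw below 0.003 m/s and angular speed of wheel below 0.1 rad/s and distance of each of glue, cup, mic from where it was at the start of the episode below 0.015 m); the robot touches nothing.
It fails at once if the jaw is pushed directly instead of by the wheel (contact force between any of the fingers, the arm and jaw above 1 N).
It fails at once if the glue bottle, the cup or the microphone is shifted by more than 15 mm, lifted or tipped (distance of any of glue, cup, mic from where it was at the start of the episode above 0.015 m or angle between any of glue, cup, mic's own z axis and vertical above 0.3 rad).
It also fails if it takes over 61 s, if anything falls off the work surface, if the arm or the gripper's body presses on something with over 40 N, if the wrist force passes 120 N, or if a joint passes its speed limit or range.

### The arm

A 7-joint arm with a two-finger parallel gripper is mounted at the origin on the work surface. World frame = base frame: x ahead of the robot, y to its left, z up, the work surface at z = 0. Lengths are in mm, angles in rad, forces in N, time in s.
With the tool pointing down it reaches from about 400 to 925 mm from the base axis. Payload 5.6 kg.
Tool frame: the origin (TCP) lies midway between the tips of the shut fingers; the grasp point (between the pads) lies 19 mm behind it; x points along the fingers, y is the direction in which the jaws open and shut, and the axes are right-handed (so a half turn about x gives the same grasp; the last joint's range is limited). The gripper opens to 85 mm and grips with 20 to 120 N. Pads are 22 mm wide; open, the fingers measure 114 mm over their backs; the gripper's body (76 mm by 85 mm) begins 54 mm behind the grasp point. The pads swing forward as they close: fully open they stand 13 mm farther back than shut.
Start: joints at [1.217, 0.468, -0.012, 1.603, 0.006, 1.071, -0.056], TCP at [198.742, -618.879, 208.99] pointing down, gripper open.
Joint ranges: [-2.53, 2.53], [-0.31, 2.02], [-1.57, 1.55], [0.28, 2.44], [-1.29, 4.43], [0.15, 1.84], [-2.92, 2.92]. Speed limits (rad/s): [2.57, 2.57, 3.14, 3.14, 3.14, 3.14, 3.14].

### API

Orientations are given as a unit quaternion [w, x, y, z].
In Python, from rig import get_obs, read_camera, job_done gives the robot as it stands.
- The arm moves only by the tool apply_moves, never from a script. Its arguments are lists of equal length, an entry for each row: "gripper": the finger opening in m, from 0 to 0.0854; "xyz": the shift along the tool's x, y, z in m, a list of three; "rot": the turn, a rotation vector about the tool's x, y, z in degrees, a list of three. In form: {"gripper": [gripper, ...], "xyz": [[dx, dy, dz], ...], "rot": [[ax, ay, az], ...]}. A call has 1 to 8 rows; each row is the pose to reach, as a shift and turn from the pose commanded when the call began, along the tool's axes at that moment; what a row does not reach only later rows make up. A row lasts 1/8 s, in which the tool goes at most 62.5 mm and 10.7 degrees, less where a joint would pass 70% of its speed; a pose out of reach is approached as far as the arm can. A call with a gripper value outside its range is refused whole. The fingers move at their own pace and stop on an object; "newtons" is the grip in N (left out, the last holds). Time passes only in rows, so rows that repeat a pose let the fingers close. It gives the time, the measured TCP pose, the force and the opening at its end, in the units of the state.
- get_obs(): the state, without advancing time (a new reading comes with each control period).
- read_camera(name): name is "scene" or "top" or "wrist"; returns a dict with "frame" (384x512x3 uint8, red, green, blue), "vertical_fov" (degrees; the focal length in pixels is half the picture's height over the tangent of half this angle, whatever the lens; pixels are square), "cx", "cy" (the principal point, pixels), "k1" (the pictures are not rectified: a ray, as slopes to the right and down, at radius r is drawn at 1 + k1 r^2 times it, then the intrinsics apply), "R" (3x3) and "t" (3): a world point X has camera coordinates R X + t. Camera axes: x right, y down, z forward; pixel columns grow to the right and rows downward; lengths in mm; the calibration is good to about 2 mm. A picture is of the moment at which its call begins. There is no depth.
- job_done(): hands the job in, once; it reports no verdict.
The state is a dict: "time_s": time; "q": joint angles; "joint_velocities": joint speeds; "joint_torque": joint torques, N m; "eef_pos": TCP position; "tcp_rot": TCP orientation; "force": force on the tool from outside, world axes, zero at the start; "torque": the same for the moment, N m; "width": finger opening in mm.
Only numpy, scipy, OpenCV 4.12 (cv2) and the standard library are available. Lean on these libraries where they do the work, as an engineer would, in place of code of your own. Each camera call takes 0.05 s, during which the arm holds its last target. There are 200 camera calls.

## Working session

There is one attempt and no reset: what is moved stays moved. The work goes in short steps, Python scripts to look and compute and a tool call to move; the robot and the scene stay as the last step left them, time stands still between calls to the robot, and variables do not carry over. Pictures are saved under pics/ and viewed, about 8 in all and at most 12, crops included, and the job is handed in when it is done.

Besides the shell and the picture viewer there is one more tool, called after "Call:" as name(argument=value, ...), one argument or row to a line, values as JSON. apply_moves: Moves the arm, as the interface text tells. Its arguments: {"type":"object","properties":{"gripper":{"type":"array"},"xyz":{"type":"array"},"rot":{"type":"array"},"newtons":{"type":"number"}},"required":["gripper","xyz","rot"]}

```bash
ls; mkdir -p pics; cat > h.py <<'E'
import numpy as np, cv2
from rig import get_obs, read_camera, job_done
def K(c):
    f=c["frame"].shape[0]/2/np.tan(np.radians(c["vertical_fov"])/2)
    return f
def ray(c,u,v):
    f=K(c); d=np.array([(u-c["cx"])/f,(v-c["cy"])/f]); s=d.copy()
    for _ in range(30): s=d/(1+c["k1"]*(s@s))
    R=np.array(c["R"]);t=np.array(c["t"])
    return -R.T@t, R.T@np.array([s[0],s[1],1.])
def onz(c,u,v,z):
    o,d=ray(c,u,v); return o+d*(z-o[2])/d[2]
def proj(c,X):
    p=np.array(c["R"])@np.array(X,float)+np.array(c["t"]); s=p[:2]/p[2]
    return s*(1+c["k1"]*(s@s))*K(c)+[c["cx"],c["cy"]]
def save(n,im): cv2.imwrite(n,im[:,:,::-1])
E
python3 - <<'E'
from h import *
a=read_camera("top");b=read_camera("scene")
import pickle; pickle.dump((a,b),open("c0.pkl","wb"))
for c in (a,b): print({k:v for k,v in c.items() if k!="frame"})
save("pics/top0.png",a["frame"]);save("pics/scene0.png",b["frame"])
print(get_obs())
E
```

```text
pics
{'vertical_fov': 52.381667699227094, 'cx': 251.18358920853734, 'cy': 190.9142958763612, 'k1': -0.10370714456272286, 'R': array([[-0.02471691, -0.99949254, -0.02009307],
       [-0.98724516,  0.02756629, -0.15680273],
       [ 0.15727705,  0.0159611 , -0.98742553]]), 't': array([106.70343338, 619.39043814, 786.82631269])}
{'vertical_fov': 54.877518331988156, 'cx': 253.0125604224808, 'cy': 188.69577323200403, 'k1': -0.032717946585871946, 'R': array([[ 0.7635042 ,  0.64579909,  0.00220719],
       [ 0.40216747, -0.47278793, -0.78404904],
       [-0.50529462,  0.59951239, -0.62069496]]), 't': array([-544.85289653, -155.45893685, 1028.56138492])}
{'time_s': 0.1, 'q': array([ 1.21701364,  0.46828658, -0.01161418,  1.60351205,  0.00603044,
        1.07138142, -0.05629693]), 'joint_velocities': array([ 6.11056033e-05, -1.00910075e-03, -1.43785915e-03, -1.96509649e-03,
        2.16372489e-04, -2.23886244e-03,  6.10540003e-04]), 'joint_torque': array([ 9.25433160e-04, -5.33524024e+01,  2.15202378e-02, -2.51964551e+01,
        1.14830388e-02,  4.34821399e-03, -2.45265517e-05]), 'eef_pos': array([ 198.54777176, -618.38850353,  208.14332031]), 'tcp_rot': array([-0.10889055, -0.69845698, -0.10995694,  0.69872038]), 'force': array([-0.29190164, -0.54250042, -0.03211481]), 'torque': array([-0.02522014, -0.00384905, -0.06114082]), 'width': 85.12155867876822}
```

View pics/top0.png

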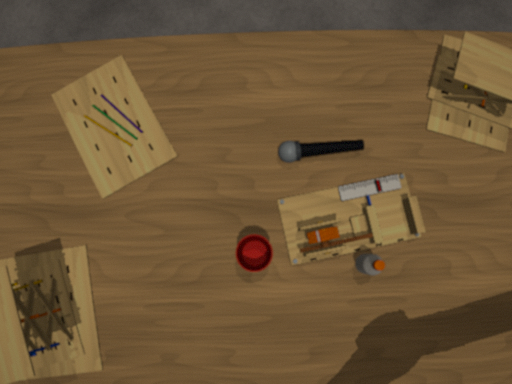

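View pics/scene0.png

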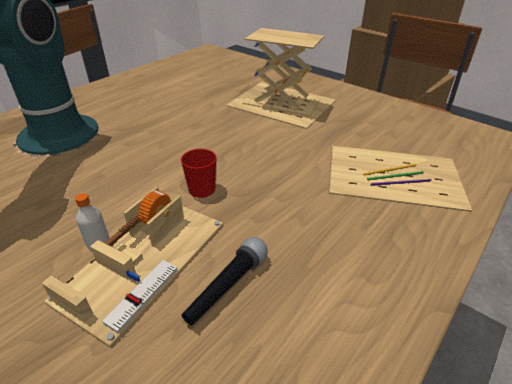

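The top view shows the jig with its fixed jaw on the right (410,215), the wheel at about (322,235), blue pointer at (368,200) and red mark at (377,185). The bottle is at (370,263), the cup at (254,252) and the mic at (320,148). The scene view shows the same layout: wheel (155,207), pointer (133,276), mark (133,298).

```bash
cat > m.py <<'E'
from h import *
import pickle
def blobs(c,box,name):
    x0,y0,x1,y1=box
    hsv=cv2.cvtColor(c["frame"],cv2.COLOR_RGB2HSV); H,S,V=[hsv[...,i].astype(int) for i in range(3)]
    m={"orange":(H>4)&(H<14)&(S>190)&(V>110),"blue":(H>100)&(H<130)&(S>120)&(V>40),"red":((H<5)|(H>172))&(S>150)&(V>60)}[name]
    k=np.zeros(m.shape,bool);k[y0:y1,x0:x1]=1
    n,l,s,ce=cv2.connectedComponentsWithStats((m&k).astype(np.uint8))
    return [(s[i].tolist(),ce[i].round(2).tolist()) for i in range(1,n) if s[i][4]>4]
E
python3 - <<'E'
from m import *
a,b=pickle.load(open("c0.pkl","rb"))
for nm in("orange","blue","red"):
    print(nm,blobs(a,(275,165,430,280),nm),blobs(b,(45,180,225,345),nm))
cs=[onz(a,u,v,9)for u,v in((278,199),(405,174),(424,237),(292,264))]
for p in cs: print(p)
print(np.mean(cs,0),[np.linalg.norm(cs[i]-cs[i-1]) for i in range(4)])
ca=cv2.resize(a["frame"][165:275,270:430],None,fx=5,fy=5,interpolation=cv2.INTER_CUBIC); save("pics/ca.png",ca)
cb=cv2.resize(b["frame"][185:345,45:225],None,fx=3.7,fy=3.7,interpolation=cv2.INTER_CUBIC); save("pics/cb.png",cb)
E
```

```text
orange [([319, 227, 20, 12, 97], [329.3, 233.52]), ([308, 231, 9, 12, 47], [312.36, 237.21]), ([378, 260, 6, 6, 13], [380.31, 261.77]), ([377, 264, 8, 6, 12], [381.5, 267.58])] [([75, 193, 13, 14, 95], [81.17, 198.32]), ([139, 192, 22, 29, 307], [147.32, 204.93]), ([164, 194, 5, 3, 7], [166.0, 195.14])]
blue [([367, 196, 3, 9, 14], [368.14, 199.86])] [([126, 271, 13, 10, 66], [132.44, 275.52])]
red [([376, 181, 5, 10, 25], [378.08, 185.16])] [([187, 180, 28, 18, 410], [200.9, 187.33]), ([127, 294, 13, 9, 53], [132.98, 298.08])]
[608.48988387  31.41475416   9.        ]
[ 657.82488016 -261.46404061    9.        ]
[ 513.26803309 -293.20832563    9.        ]
[463.94929629   5.6447553    9.        ]
[ 560.88302335 -129.4032142     9.        ] [np.float64(146.81987024434085), np.float64(297.00493309981437), np.float64(148.0012894079085), np.float64(302.89519933946997)]
```

View pics/ca.png

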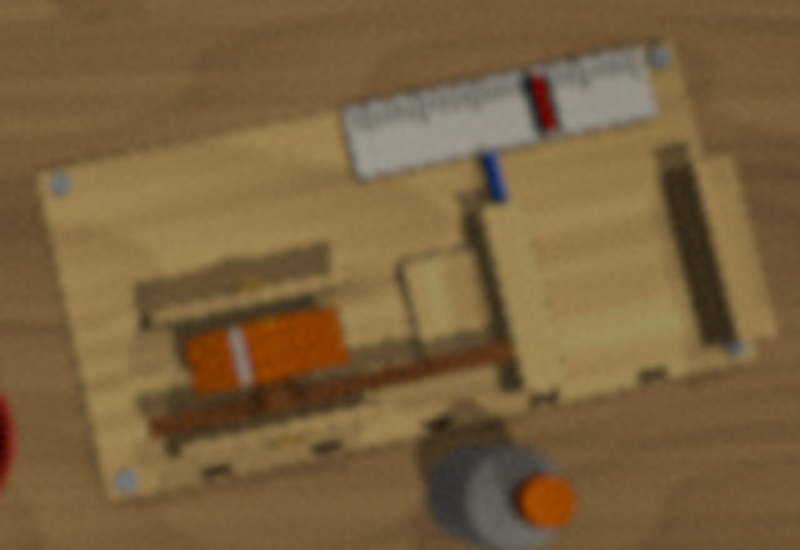

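View pics/cb.png

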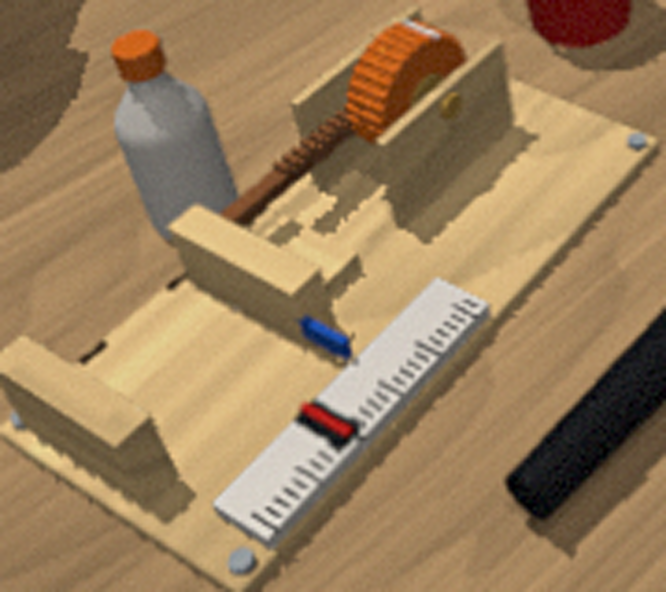

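The crops show the wheel between its cheeks, with the white ridge near the top. The blue tip sits at crop-top (488,160) and the red mark at (543,105). Next I fix the jig frame and the tool axes.

```bash
cat >> m.py <<'E'
from scipy.spatial.transform import Rotation as Ro
YAW=np.arctan2(.9865,-.1645); EX=np.array([np.cos(YAW),np.sin(YAW),0]);EY=np.array([-EX[1],EX[0],0])
O=np.array([560.9,-129.4,0])
def jig(p): p=np.asarray(p)-O; return np.array([p@EX,p@EY,p[2]]).round(1)
def wor(x,y,z): return O+EX*x+EY*y+[0,0,z]
def tool(): 
    o=get_obs(); q=o["tcp_rot"]; return o,Ro.from_quat([q[1],q[2],q[3],q[0]]).as_matrix()
E
python3 - <<'E'
from m import *
a,b=pickle.load(open("c0.pkl","rb"))
for c,p,g in((a,(368.14,199.86),(378.08,185.16)),(b,(132.44,275.52),(132.98,298.08))):
    P,G=onz(c,*p,29),onz(c,*g,24); print("ptr",jig(P),"mark",jig(G))
for n,c in(("top",a),("scene",b)):
    print(n,"wheel top px",proj(c,wor(75,0,91)),"plate corners",[proj(c,wor(x,y,9)).round(1).tolist() for x in(-150,150) for y in(-75,75)])
    print("  jaw fixed top inner",[proj(c,wor(-125,y,54)).round(1).tolist() for y in(-40,40)])
print("glue cap top",jig(onz(a,380.5,264,115)),"scene",jig(onz(b,81.2,198.3,108)),"cup",jig(onz(a,254,252,85)))
print("wheel blobs",onz(a,322,235,88),jig(onz(a,322,235,88)))
o,R=tool(); print("R cols x,y,z\n",R.round(3)); print("target wheel top",wor(75,0,91)); print("tool y vs jig",R.T@EX,R.T@EY)
print("shift to above wheel z=130:",R.T@(wor(75,0,130)-o["eef_pos"]))
E
```

```text
ptr [-42.  -30.9  29. ] mark [-73.3 -59.   24. ]
ptr [-47.  -29.7  29. ] mark [-76.5 -58.8  24. ]
top wheel top px [324.06839412 221.72884839] plate corners [[406.4, 173.2], [422.5, 237.8], [278.2, 198.2], [291.8, 264.8]]
  jaw fixed top inner [[407.1, 186.8], [416.2, 223.2]]
scene wheel top px [162.86939569 199.85672438] plate corners [[106.7, 345.8], [42.4, 299.9], [223.3, 223.1], [165.6, 198.2]]
  jaw fixed top inner [[95.4, 304.2], [60.2, 281.0]]
glue cap top [-11.1 102.6 115. ] scene [ -9.2 109.3 108. ] cup [225.   32.2  85. ]
wheel blobs [522.20500984 -50.41170922  88.        ] [84.3 25.2 88. ]
R cols x,y,z
 [[-0.001  0.306 -0.952]
 [ 0.001 -0.952 -0.306]
 [-1.    -0.002  0.   ]]
target wheel top [548.56399565 -55.42146935  91.        ]
tool y vs jig [ 0.00151171 -0.98943018 -0.14500218] [ 3.57613511e-04 -1.45001803e-01  9.89431326e-01]
shift to above wheel z=130: [  78.7390659  -428.85866665 -505.4008514 ]
```

The wheel and fixed jaw both sit about 24 mm in +y of the plate's mid-width, so the jig origin isn't at mid-width. I'll check this by triangulating the white ridge and the jaw corners.

```bash
python3 - <<'E'
from m import *
a,b=pickle.load(open("c0.pkl","rb"))
def tri(p,q):
    (o1,d1),(o2,d2)=ray(a,*p),ray(b,*q); A=np.c_[d1,-d2]; s=np.linalg.lstsq(A,o2-o1,rcond=None)[0]
    x,y=o1+s[0]*d1,o2+s[1]*d2; return jig((x+y)/2),np.linalg.norm(x-y).round(1)
for nm,c,box in(("t",a,(303,222,342,248)),("s",b,(136,186,175,226))):
    x0,y0,x1,y1=box; f=c["frame"][y0:y1,x0:x1].astype(int); m=(f.min(2)>95)&(f.max(2)-f.min(2)<60)
    v,u=np.nonzero(m); print(nm,m.sum(),u.mean()+x0,v.mean()+y0,u.min()+x0,u.max()+x0,v.min()+y0,v.max()+y0)
print("white",tri((318,236.2),(159,192.6)))
print("ptr",tri((368.1,199.9),(132.4,275.5)),"mark",tri((378.1,185.2),(133,298.1)))
print("cap",tri((379,264.5),(81.2,198.3)))
# fixed jaw inner top edge, both ends
for p in((409.4,198),(417.6,232)): print("jaw edge",jig(onz(a,*p,54)))
E
```

```text
t 9 317.6666666666667 235.88888888888889 317 319 232 239
s 14 157.92857142857142 192.14285714285714 154 163 190 194
white (array([92.2, 25.9, 85. ]), np.float64(0.0))
ptr (array([-44.4, -29.5,  26.5]), np.float64(4.5)) mark (array([-74.9, -58.4,  22. ]), np.float64(2.3))
cap (array([-10.4, 104.2, 111. ]), np.float64(2.9))
jaw edge [-123.8  -15.4   54. ]
jaw edge [-123.4   58.8   54. ]
```

Everything agrees now: the wheel top is at plate-frame (76, 24.5, 91), and the pointer has about 30.5 mm to go (roughly 3.8 rad, or 125 mm of drag). I'll shut the fingers and travel at safe height.

Call:
apply_moves(
  gripper=[0,0,0,0,0,0,0,0],
  xyz=[
    [0,-0.03,-0.034],
    [0,-0.069,-0.079],
    [0,-0.107,-0.123],
    [0,-0.146,-0.167],
    [0,-0.184,-0.211],
    [0,-0.223,-0.255],
    [0,-0.262,-0.3],
    [0,-0.3,-0.344],
  ],
  rot=[
    [0,0,0],
    [2,0,0],
    [4,0,0],
    [6,0,0],
    [8.3,0,0],
    [8.3,0,0],
    [8.3,0,0],
    [8.3,0,0],
  ],
)

```text
time_s: 1.1
eef_pos: [435.1, -226.2, 208.9]
tcp_rot: [0.059, 0.705, 0.059, -0.705]
force: [0.6, -0.4, 0.2]
width: 0.2
```

```bash
python3 - <<'E'
from m import *
o,R=tool(); print(R.T@EX, jig(o["eef_pos"]), "shift to (61,24.5,120):",R.T@(wor(61,24.5,120)-o["eef_pos"]))
E
```

```text
[-1.87647017e-04 -9.99999731e-01 -7.08879734e-04] [-74.8 140.  208.9] shift to (61,24.5,120): [  88.92065144 -135.77731582 -115.56364703]
```

Call:
apply_moves(
  gripper=[0,0,0,0,0,0,0],
  xyz=[
    [0,-0.04,-0.034],
    [0,-0.085,-0.072],
    [0,-0.12,-0.105],
    [0.02,-0.136,-0.1155],
    [0.06,-0.136,-0.1155],
    [0.089,-0.136,-0.1155],
    [0.089,-0.136,-0.1155],
  ],
  rot=[
    [0,0,0],
    [0,0,0],
    [0,0,0],
    [0,0,0],
    [0,0,0],
    [0,0,0],
    [0,0,0],
  ],
)

```text
time_s: 1.98
eef_pos: [524.0, -74.6, 117.8]
tcp_rot: [-0.058, -0.703, -0.059, 0.707]
force: [1.1, -0.3, 0.3]
width: -0.1
```

```bash
python3 - <<'E'
from m import *
o,R=tool(); print(jig(o["eef_pos"]),o["force"])
b=read_camera("scene");a=read_camera("top")
print(blobs(a,(275,165,430,280),"blue"),blobs(a,(275,165,430,280),"red"),proj(b,o["eef_pos"]))
im=np.hstack([cv2.resize(b["frame"][140:340,45:245],None,fx=2,fy=2),cv2.resize(a["frame"][150:350,230:430],None,fx=2,fy=2)]);save("pics/p1.png",im)
E
```

```text
[ 60.1  27.4 117.8] [ 1.06916343 -0.29740698  0.31092333]
[] [] [143.01587165 187.65572043]
```

View pics/p1.png

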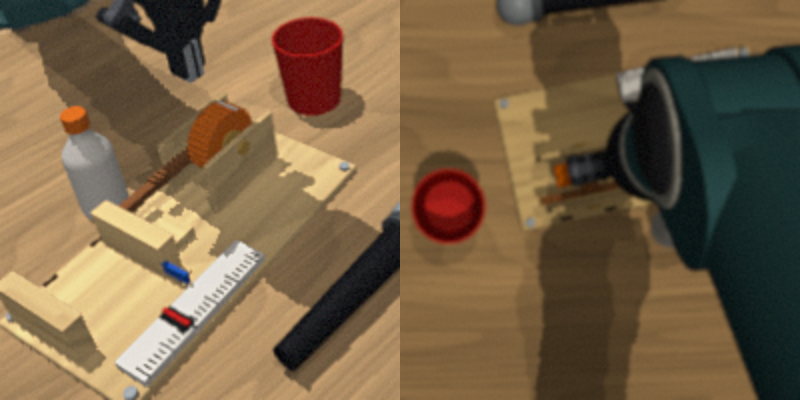

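In the left half (scene view), the shut fingers are above and before the wheel, with the tip at about full-frame (140,179). In the right half the arm hides the pointer from the top camera. I'll descend step by step and watch the force.

Call:
apply_moves(
  gripper=[0,0,0,0],
  xyz=[
    [0.01,0,-0.003],
    [0.018,0,-0.003],
    [0.022,0,-0.003],
    [0.022,0,-0.003],
  ],
  rot=[
    [0,0,0],
    [0,0,0],
    [0,0,0],
    [0,0,0],
  ],
)

```text
time_s: 2.58
eef_pos: [528.7, -74.3, 97.6]
tcp_rot: [-0.059, -0.704, -0.059, 0.705]
force: [0.1, 0.3, -0.2]
width: 0.2
```

```bash
python3 - <<'E'
from m import *
o,R=tool(); print(jig(o["eef_pos"]),o["force"],o["width"])
b=read_camera("scene"); print(proj(b,o["eef_pos"]),proj(b,wor(76,24.5,91)))
save("pics/p2.png",cv2.resize(b["frame"][140:240,80:220],None,fx=5,fy=5,interpolation=cv2.INTER_CUBIC))
E
```

```text
[59.6 22.7 97.6] [ 0.05406766  0.28304101 -0.15717661] 0.18892944918982973
[146.80514541 197.54537999] [153.03735855 195.09733539]
```

View pics/p2.png

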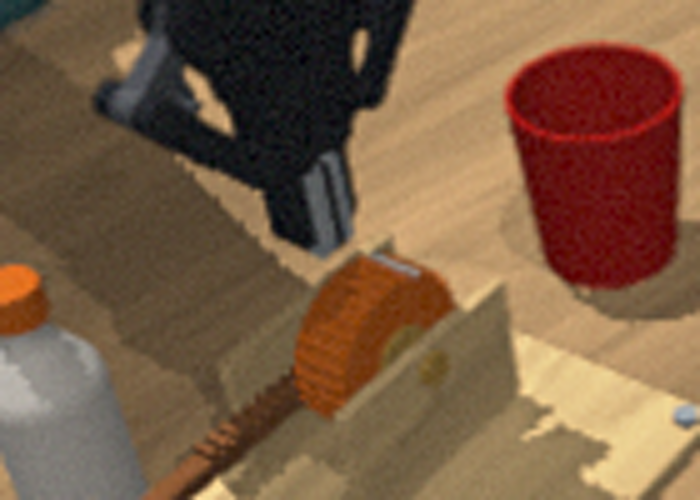

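Scene crop: the fingertip is at about full-frame (143,188) and the wheel top at (157,191). The commanded TCP projects to (147,197), so they disagree by about 15 mm. I'll check with the other cameras before pressing.

```bash
python3 - <<'E'
from m import *
o,R=tool(); a=read_camera("top");w=read_camera("wrist");b=read_camera("scene")
pickle.dump((a,b,w,o),open("c1.pkl","wb"))
P=o["eef_pos"];print(o["time_s"],jig(P))
for n,c in(("top",a),("wrist",w),("scene",b)): print(n,"tcp",proj(c,P),"wheeltop",proj(c,wor(76,24.5,91)),"tcp+20z",proj(c,P+[0,0,20]),"ex10",proj(c,P+10*EX)-proj(c,P),"ey10",proj(c,P+10*EY)-proj(c,P))
print("wrist",{k:v for k,v in w.items() if k!="frame"})
im=np.hstack([cv2.resize(a["frame"][195:275,280:360],None,fx=3.84*1.25,fy=3.84*1.25,interpolation=cv2.INTER_CUBIC)[:384,:288],w["frame"]]);print(im.shape);save("pics/p3.png",im)
E
```

```text
2.625 [59.6 22.5 97.9]
top tcp [334.59984359 231.03724389] wheeltop [326.18726165 233.79708611] tcp+20z [336.56490774 230.4650076 ] ex10 [-4.88478879  0.97857956] ey10 [1.08563854 4.94415981]
wrist tcp [253.80569711 232.72207831] wheeltop [225.7285563  230.69929637] tcp+20z [253.74839584 249.72415336] ex10 [-17.76377498  -0.02369063] ey10 [-5.30548327e-03  1.58697916e+01]
scene tcp [146.84586442 197.4870513 ] wheeltop [153.03735855 195.09733539] tcp+20z [144.83253277 188.67071624] ex10 [ 3.90517392 -3.05151447] ey10 [-4.13552613 -1.83686251]
wrist {'vertical_fov': 61.33477450727349, 'cx': 254.0870938876819, 'cy': 191.1252731494973, 'k1': -0.07241946296167717, 'R': array([[ 1.65061417e-01, -9.86283091e-01, -6.26130962e-04],
       [-9.38370895e-01, -1.57238373e-01,  3.07792394e-01],
       [-3.03668886e-01, -5.02171057e-02, -9.51453336e-01]]), 't': array([-160.73473158,  477.88566908,  432.03813695])}
(384, 800, 3)
```

View pics/p3.png

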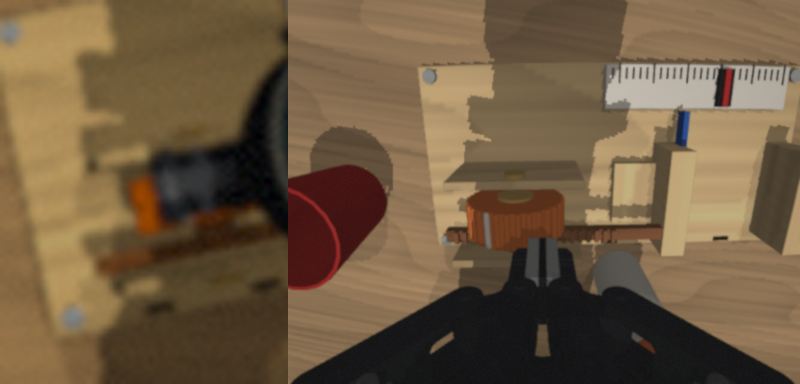

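The wrist view shows the shut tips at (253,238), the wheel spanning columns 180–276, the pointer at (395,112) and the mark at (437,85). Laterally the finger is aligned with the wheel, but the visible tip seems to sit higher than the TCP reading, so I'll find contact by force.

Call:
apply_moves(
  gripper=[0,0,0,0],
  xyz=[
    [0.002,0,-0.003],
    [0.004,0,-0.003],
    [0.006,0,-0.003],
    [0.006,0,-0.003],
  ],
  rot=[
    [0,0,0],
    [0,0,0],
    [0,0,0],
    [0,0,0],
  ],
)

```text
time_s: 3.28
eef_pos: [531.7, -73.9, 91.7]
tcp_rot: [-0.059, -0.704, -0.059, 0.705]
force: [-0.4, -0.2, 0.2]
width: -0.1
```

Call:
apply_moves(
  gripper=[0,0,0,0],
  xyz=[
    [0.002,0,0],
    [0.003,0,0],
    [0.004,0,0],
    [0.004,0,0],
  ],
  rot=[
    [0,0,0],
    [0,0,0],
    [0,0,0],
    [0,0,0],
  ],
)

```text
time_s: 3.78
eef_pos: [531.9, -73.9, 87.9]
tcp_rot: [-0.059, -0.705, -0.059, 0.705]
force: [-0.3, -0.1, 0.5]
width: -0.0
```

Call:
apply_moves(
  gripper=[0,0,0,0],
  xyz=[
    [0.001,0,0],
    [0.002,0,0],
    [0.003,0,0],
    [0.003,0,0],
  ],
  rot=[
    [0,0,0],
    [0,0,0],
    [0,0,0],
    [0,0,0],
  ],
)

```text
time_s: 4.28
eef_pos: [531.8, -73.9, 84.9]
tcp_rot: [-0.059, -0.705, -0.059, 0.705]
force: [0.7, -0.7, 0.2]
width: -0.1
```

```bash
python3 - <<'E'
from m import *
o,R=tool();w=read_camera("wrist");b=read_camera("scene");P=o["eef_pos"];print(jig(P),o["force"])
print("wrist tcp",proj(w,P),"scene",proj(b,P))
im=np.hstack([cv2.resize(w["frame"][150:270,150:330],None,fx=2.6,fy=2.6,interpolation=cv2.INTER_CUBIC)[:312],cv2.resize(b["frame"][150:228,100:182],None,fx=4,fy=4,interpolation=cv2.INTER_CUBIC)]);print(im.shape);save("pics/p4.png",im)
E
```

```text
[59.5 19.5 84.9] [ 0.65733126 -0.70431081  0.20406833]
wrist tcp [253.88973818 232.61155631] scene [149.34640727 203.620914  ]
(312, 796, 3)
```

View pics/p4.png

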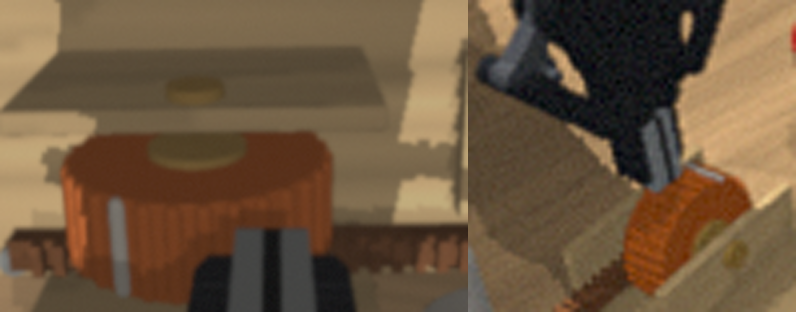

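Wrist crop: the rim's front and back edges put the wheel centre at y≈24.6, as expected, and the finger stays over the rim. There is still no contact at z=85, and the tip appears about 10 mm above the reading. I'll keep descending.

Call:
apply_moves(
  gripper=[0,0,0,0],
  xyz=[
    [0.001,0,0],
    [0.002,0,0],
    [0.003,0,0],
    [0.003,0,0],
  ],
  rot=[
    [0,0,0],
    [0,0,0],
    [0,0,0],
    [0,0,0],
  ],
)

```text
time_s: 4.88
eef_pos: [531.8, -73.9, 81.8]
tcp_rot: [-0.059, -0.705, -0.059, 0.705]
force: [-0.1, -0.1, 0.2]
width: -0.0
```

Call:
apply_moves(
  gripper=[0,0,0,0],
  xyz=[
    [0.001,0,0],
    [0.002,0,0],
    [0.003,0,0],
    [0.003,0,0],
  ],
  rot=[
    [0,0,0],
    [0,0,0],
    [0,0,0],
    [0,0,0],
  ],
)

```text
time_s: 5.38
eef_pos: [531.8, -73.9, 78.8]
tcp_rot: [-0.059, -0.705, -0.059, 0.705]
force: [0.7, 0.3, -0.1]
width: 0.1
```

Call:
apply_moves(
  gripper=[0,0,0,0],
  xyz=[
    [0.001,0,0],
    [0.002,0,0],
    [0.003,0,0],
    [0.003,0,0],
  ],
  rot=[
    [0,0,0],
    [0,0,0],
    [0,0,0],
    [0,0,0],
  ],
)

```text
time_s: 5.88
eef_pos: [531.8, -73.9, 75.8]
tcp_rot: [-0.059, -0.705, -0.059, 0.705]
force: [0.6, -0.3, 0.3]
width: -0.1
```

```bash
python3 - <<'E'
from m import *
o,R=tool();w=read_camera("wrist");b=read_camera("scene");P=o["eef_pos"];print(jig(P),o["force"])
im=np.hstack([cv2.resize(w["frame"][150:270,150:330],None,fx=2.6,fy=2.6,interpolation=cv2.INTER_CUBIC)[:312],cv2.resize(b["frame"][150:228,100:182],None,fx=4,fy=4,interpolation=cv2.INTER_CUBIC)]);save("pics/p5.png",im)
print(blobs(w,(300,50,512,160),"blue"),blobs(w,(300,50,512,160),"red"))
E
```

```text
[59.6 19.5 75.8] [ 0.5661444  -0.28222087  0.30503045]
[([400, 119, 16, 37, 404], [407.3, 136.19])] [([450, 72, 13, 40, 306], [455.89, 91.6])]
```

View pics/p5.png

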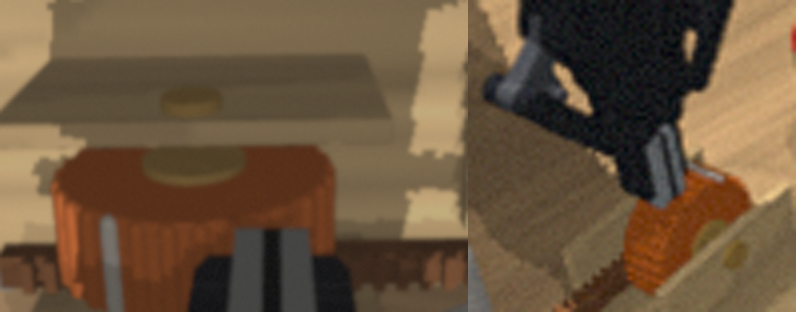

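The scene half shows the tip at about full-frame (149,201), now overlapping the wheel's near shoulder, so contact is close.

Call:
apply_moves(
  gripper=[0,0,0,0],
  xyz=[
    [0.001,0,0],
    [0.002,0,0],
    [0.003,0,0],
    [0.003,0,0],
  ],
  rot=[
    [0,0,0],
    [0,0,0],
    [0,0,0],
    [0,0,0],
  ],
)

```text
time_s: 6.48
eef_pos: [531.8, -73.8, 72.8]
tcp_rot: [-0.059, -0.705, -0.059, 0.705]
force: [-0.3, -0.7, -0.8]
width: -0.1
```

I'll probe straight over the wheel's top instead, which gives the tip offset cleanly.

Call:
apply_moves(
  gripper=[0,0,0,0,0,0,0],
  xyz=[
    [-0.01,0,0],
    [-0.017,0,0],
    [-0.017,-0.01,0],
    [-0.017,-0.016,0],
    [-0.014,-0.016,0],
    [-0.011,-0.016,0],
    [-0.011,-0.016,0],
  ],
  rot=[
    [0,0,0],
    [0,0,0],
    [0,0,0],
    [0,0,0],
    [0,0,0],
    [0,0,0],
    [0,0,0],
  ],
)

```text
time_s: 7.35
eef_pos: [528.9, -58.3, 83.4]
tcp_rot: [-0.058, -0.704, -0.058, 0.705]
force: [-0.6, 0.4, 0.3]
width: -0.1
```

Call:
apply_moves(
  gripper=[0,0,0],
  xyz=[
    [0.001,0,0],
    [0.002,0,0],
    [0.002,0,0],
  ],
  rot=[
    [0,0,0],
    [0,0,0],
    [0,0,0],
  ],
)

```text
time_s: 7.72
eef_pos: [529.2, -58.1, 81.9]
tcp_rot: [-0.059, -0.705, -0.059, 0.705]
force: [-0.1, 0.7, 0.2]
width: -0.0
```

Call:
apply_moves(
  gripper=[0,0,0],
  xyz=[
    [0.001,0,0],
    [0.002,0,0],
    [0.002,0,0],
  ],
  rot=[
    [0,0,0],
    [0,0,0],
    [0,0,0],
  ],
)

```text
time_s: 8.1
eef_pos: [529.2, -58.1, 79.9]
tcp_rot: [-0.059, -0.705, -0.059, 0.705]
force: [0.1, 0.7, 0.5]
width: 0.0
```

Call:
apply_moves(
  gripper=[0,0,0],
  xyz=[
    [0.001,0,0],
    [0.002,0,0],
    [0.002,0,0],
  ],
  rot=[
    [0,0,0],
    [0,0,0],
    [0,0,0],
  ],
)

```text
time_s: 8.48
eef_pos: [529.2, -58.1, 77.9]
tcp_rot: [-0.059, -0.705, -0.059, 0.705]
force: [-0.4, -0.1, 0.1]
width: -0.3
```

```bash
python3 - <<'E'
from m import *
o,R=tool();w=read_camera("wrist");b=read_camera("scene");a=read_camera("top");P=o["eef_pos"];print(jig(P),o["force"])
r=lambda c,x,y,W,H,s: cv2.resize(c["frame"][y:y+H,x:x+W],None,fx=s,fy=s,interpolation=cv2.INTER_CUBIC)
L=np.vstack([r(w,140,150,133*1,100,3)[:300,:400],r(w,190,170,133,100,3)[:300,:400]]) if 0 else r(w,130,140,200,150,2)
T=r(a,290,205,50,38,8)[:300,:400]
S=r(b,110,150,66,100,6)[:600,:396]
L=np.vstack([L,np.pad(T,((0,300-T.shape[0]),(0,0),(0,0)))]); im=np.hstack([L,S]);print(im.shape);save("pics/p6.png",im)
for n,c in(("w",w),("s",b),("t",a)): print(n,proj(c,P),proj(c,P+[0,0,10]))
pickle.dump((a,b,w,o),open("c2.pkl","wb"))
E
```

```text
[75.6 19.5 77.9] [-0.41034066 -0.13124658  0.0991369 ]
(600, 796, 3)
w [253.84440252 232.58302944] [253.81756314 240.63184237]
s [156.08218304 201.6331617 ] [155.20065725 197.44666008]
t [324.78024047 231.67083655] [325.6041308  231.40385034]
```

View pics/p6.png

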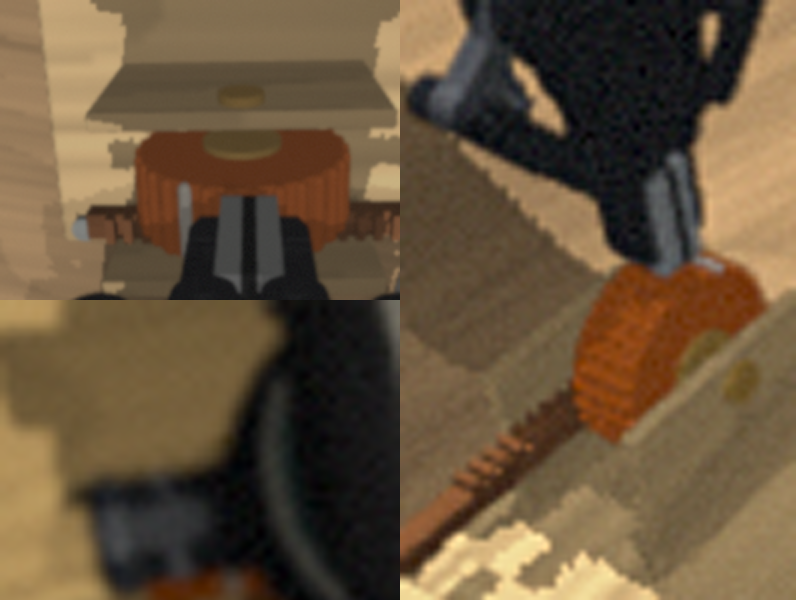

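The fingertip is right above the rim's top: scene tip at (154,195), wheel top at about (157,193). The tip seems to sit about 13 mm higher than the reading. I'll continue down.

Call:
apply_moves(
  gripper=[0,0,0],
  xyz=[
    [0.001,0,0],
    [0.002,0,0],
    [0.002,0,0],
  ],
  rot=[
    [0,0,0],
    [0,0,0],
    [0,0,0],
  ],
)

```text
time_s: 9.0
eef_pos: [529.2, -58.1, 75.8]
tcp_rot: [-0.059, -0.705, -0.059, 0.705]
force: [-0.6, -0.2, 0.1]
width: -0.0
```

Call:
apply_moves(
  gripper=[0,0,0],
  xyz=[
    [0.001,0,0],
    [0.002,0,0],
    [0.002,0,0],
  ],
  rot=[
    [0,0,0],
    [0,0,0],
    [0,0,0],
  ],
)

```text
time_s: 9.38
eef_pos: [529.2, -58.1, 73.9]
tcp_rot: [-0.059, -0.705, -0.059, 0.705]
force: [0.5, 0.4, 0.6]
width: 0.1
```

Using the corner of the pad rather than its middle, both the scene and wrist views put the tip about 20 mm above the reported TCP. Contact should then come at a reading of about z=70.

Call:
apply_moves(
  gripper=[0,0,0],
  xyz=[
    [0.001,0,0],
    [0.002,0,0],
    [0.002,0,0],
  ],
  rot=[
    [0,0,0],
    [0,0,0],
    [0,0,0],
  ],
)

```text
time_s: 9.75
eef_pos: [529.2, -58.1, 71.8]
tcp_rot: [-0.059, -0.705, -0.059, 0.705]
force: [0.3, -0.1, -0.4]
width: 0.2
```

Call:
apply_moves(
  gripper=[0,0,0],
  xyz=[
    [0.001,0,0],
    [0.002,0,0],
    [0.002,0,0],
  ],
  rot=[
    [0,0,0],
    [0,0,0],
    [0,0,0],
  ],
)

```text
time_s: 10.12
eef_pos: [529.2, -58.1, 69.8]
tcp_rot: [-0.059, -0.705, -0.059, 0.705]
force: [-0.6, -1.2, -0.4]
width: 0.1
```

Call:
apply_moves(
  gripper=[0,0,0],
  xyz=[
    [0.001,0,0],
    [0.002,0,0],
    [0.002,0,0],
  ],
  rot=[
    [0,0,0],
    [0,0,0],
    [0,0,0],
  ],
)

```text
time_s: 10.5
eef_pos: [529.4, -58.1, 68.5]
tcp_rot: [0.059, 0.705, 0.058, -0.705]
force: [-1.5, 0.2, 5.4]
width: -0.1
```

```bash
python3 - <<'E'
from m import *
o,R=tool();w=read_camera("wrist");b=read_camera("scene");P=o["eef_pos"];print(jig(P),o["force"])
r=lambda c,x,y,W,H,s: cv2.resize(c["frame"][y:y+H,x:x+W],None,fx=s,fy=s,interpolation=cv2.INTER_CUBIC)
im=np.hstack([r(w,170,180,133,150,3),r(b,120,160,66,75,6)]);print(im.shape);save("pics/p7.png",im)
for n,c in(("w",w),("s",b)): print(n,proj(c,P),"wheel top front/back edges",[proj(c,wor(76,y,91)).round(1).tolist() for y in(12.6,24.6,36.6)])
print(blobs(w,(300,50,512,180),"blue"),blobs(w,(300,50,512,180),"red"))
E
```

```text
[75.5 19.3 68.5] [-1.51669836  0.18041366  5.3809169 ]
(450, 795, 3)
w [253.85491355 232.59243963] wheel top front/back edges [[252.8, 239.8], [252.8, 261.3], [252.9, 281.8]]
s [156.95293522 205.53810154] wheel top front/back edges [[158.0, 197.2], [153.0, 195.1], [148.1, 192.9]]
[([427, 120, 18, 39, 473], [435.58, 138.37])] [([479, 73, 13, 41, 314], [485.13, 93.26])]
```

View pics/p7.png

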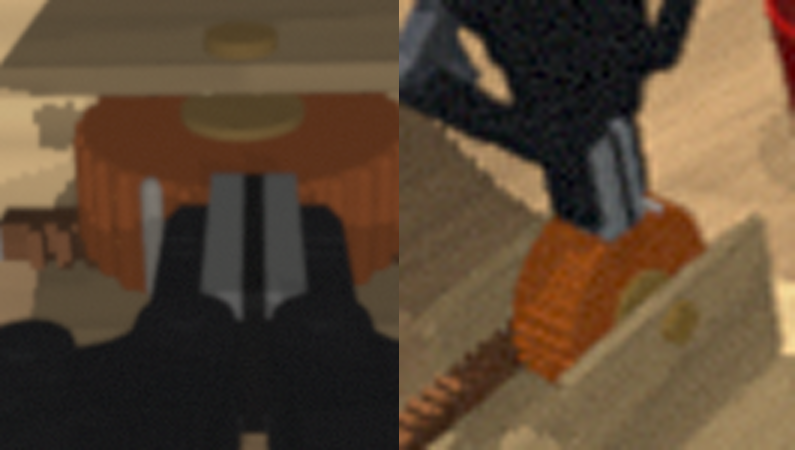

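Contact: 5.4 N upward at a reading of 68.5, so the tip sits 22.5 mm above the reported TCP. The image shows the tip standing on the rim, close to its front edge. Now the first half stroke towards +x (tool −y).

Call:
apply_moves(
  gripper=[0,0,0,0,0],
  xyz=[
    [0.0002,-0.004,0.001],
    [0.0002,-0.008,0.002],
    [0.0005,-0.012,0.003],
    [0.001,-0.016,0.003],
    [0.001,-0.016,0.003],
  ],
  rot=[
    [0,0,0],
    [0,0,0],
    [0,0,0],
    [0,0,0],
    [0,0,0],
  ],
)

```text
time_s: 11.22
eef_pos: [523.0, -42.1, 66.6]
tcp_rot: [-0.059, -0.704, -0.059, 0.705]
force: [-0.1, 0.8, 1.9]
width: -0.0
```

```bash
cat >> m.py <<'E'
def gap():
    o,R=tool();w=read_camera("wrist");b=read_camera("scene")
    print("tcp",jig(o["eef_pos"]),"F",o["force"].round(1),"t",o["time_s"])
    for n,c,B in(("wrist",w,(230,30,512,200)),("scene",b,(45,230,225,345))):
        bl=max(blobs(c,B,"blue"),key=lambda s:s[0][4],default=None);rd=max(blobs(c,B,"red"),key=lambda s:s[0][4],default=None)
        if bl and rd:
            P,G=jig(onz(c,*bl[1],29)),jig(onz(c,*rd[1],24)); print(n,bl[0],bl[1],rd[0],rd[1],"ptr",P,"mark",G,"gap",(P-G)[0].round(2))
        else: print(n,bl,rd)
    return w,b
E
python3 -c "
from m import *
gap()"
```

```text
tcp [92.3 23.1 66.6] F [-0.1  0.8  1.9] t 11.225
wrist [459, 116, 20, 38, 534] [468.3, 133.83] [505, 74, 7, 36, 138] [509.17, 96.17] ptr [-46.  -28.4  29. ] mark [-73.7 -52.9  24. ] gap 27.7
scene [124, 273, 14, 10, 65] [130.69, 277.22] [127, 294, 14, 9, 57] [133.3, 298.19] ptr [-51.  -29.7  29. ] mark [-76.3 -59.4  24. ] gap 25.3
```

The scene gap fell from 29.5 to 25.3 mm over a 16.6 mm drag, as the ratio predicts (about 4 mm). Lift, go back, and take a full stroke.

Call:
apply_moves(
  gripper=[0,0,0,0,0],
  xyz=[
    [-0.01,0,0],
    [-0.01,0.017,0],
    [-0.01,0.034,0],
    [-0.004,0.034,0],
    [0.0005,0.034,0],
  ],
  rot=[
    [0,0,0],
    [0,0,0],
    [0,0,0],
    [0,0,0],
    [0,0,0],
  ],
)

```text
time_s: 11.95
eef_pos: [528.8, -76.5, 65.7]
tcp_rot: [-0.058, -0.704, -0.058, 0.705]
force: [-0.7, -0.1, -0.0]
width: -0.2
```

Call:
apply_moves(
  gripper=[0,0,0,0,0,0,0,0],
  xyz=[
    [-0.0006,-0.0045,0],
    [-0.0013,-0.009,0],
    [-0.0016,-0.0135,0],
    [-0.0017,-0.018,0],
    [-0.0015,-0.0225,0],
    [-0.0011,-0.027,0],
    [-0.0003,-0.0315,0],
    [0.0002,-0.034,0],
  ],
  rot=[
    [0,0,0],
    [0,0,0],
    [0,0,0],
    [0,0,0],
    [0,0,0],
    [0,0,0],
    [0,0,0],
    [0,0,0],
  ],
)

```text
time_s: 12.95
eef_pos: [523.5, -41.8, 66.2]
tcp_rot: [-0.059, -0.705, -0.059, 0.705]
force: [-1.0, -0.6, 1.2]
width: -0.0
```

```bash
python3 -c "
from m import *
gap()"
```

```text
tcp [92.5 22.5 66.2] F [-1.  -0.6  1.2] t 12.95
wrist [471, 117, 21, 38, 544] [480.74, 134.96] [506, 76, 6, 35, 128] [509.3, 97.45] ptr [-54.4 -28.6  29. ] mark [-73.6 -52.8  24. ] gap 19.2
scene [120, 276, 14, 11, 68] [126.94, 280.93] [127, 294, 14, 9, 56] [133.3, 298.16] ptr [-59.7 -30.   29. ] mark [-76.3 -59.3  24. ] gap 16.6
```

The jaw moved 8.7 mm. Same stroke again.

Call:
apply_moves(
  gripper=[0,0,0,0,0],
  xyz=[
    [-0.01,0,0],
    [-0.01,0.017,0],
    [-0.01,0.034,0],
    [-0.004,0.034,0],
    [0,0.034,0],
  ],
  rot=[
    [0,0,0],
    [0,0,0],
    [0,0,0],
    [0,0,0],
    [0,0,0],
  ],
)

```text
time_s: 13.68
eef_pos: [528.8, -76.5, 65.5]
tcp_rot: [-0.058, -0.704, -0.058, 0.705]
force: [-0.7, -0.2, 3.2]
width: 0.4
```

Call:
apply_moves(
  gripper=[0,0,0,0,0,0,0,0],
  xyz=[
    [-0.0006,-0.0045,0],
    [-0.0013,-0.009,0],
    [-0.0016,-0.0135,0],
    [-0.0017,-0.018,0],
    [-0.0015,-0.0225,0],
    [-0.0011,-0.027,0],
    [-0.0003,-0.0315,0],
    [0.0002,-0.034,0],
  ],
  rot=[
    [0,0,0],
    [0,0,0],
    [0,0,0],
    [0,0,0],
    [0,0,0],
    [0,0,0],
    [0,0,0],
    [0,0,0],
  ],
)

```text
time_s: 14.68
eef_pos: [522.9, -41.2, 66.7]
tcp_rot: [-0.059, -0.704, -0.059, 0.705]
force: [-3.2, 1.1, 7.0]
width: -0.1
```

Call:
apply_moves(
  gripper=[0,0,0,0],
  xyz=[
    [-0.015,0,0],
    [-0.03,0.02,0],
    [-0.03,0.034,0],
    [-0.03,0.034,0],
  ],
  rot=[
    [0,0,0],
    [0,0,0],
    [0,0,0],
    [0,0,0],
  ],
)

```text
time_s: 15.18
eef_pos: [529.2, -77.6, 95.9]
tcp_rot: [-0.058, -0.705, -0.058, 0.705]
force: [0.3, 1.0, -0.1]
width: 0.1
```

```bash
python3 -c "
from m import *
gap()"
```

```text
tcp [56.3 22.7 95.9] F [ 0.3  1.  -0.1] t 15.175
wrist [414, 111, 14, 34, 349] [419.95, 126.87] [431, 68, 11, 37, 264] [435.91, 85.98] ptr [-64.1 -28.8  29. ] mark [-74.7 -57.7  24. ] gap 10.6
scene [116, 280, 14, 11, 67] [122.75, 284.66] [127, 294, 14, 9, 58] [133.31, 298.24] ptr [-68.5 -29.6  29. ] mark [-76.4 -59.5  24. ] gap 7.9
```

About 8–10 mm is left, and the views disagree by 2.7 mm. I'll stroke about 21 mm (5.5 mm of jaw), then look straight down on pointer and mark with the wrist camera.

Call:
apply_moves(
  gripper=[0,0,0,0,0,0,0,0],
  xyz=[
    [0.02,-0.006,0],
    [0.0285,-0.006,0],
    [0.028,-0.011,0],
    [0.0278,-0.0165,0],
    [0.028,-0.022,0],
    [0.0287,-0.0275,0],
    [0.0287,-0.0275,0],
    [0.01,-0.0275,0],
  ],
  rot=[
    [0,0,0],
    [0,0,0],
    [0,0,0],
    [0,0,0],
    [0,0,0],
    [0,0,0],
    [0,0,0],
    [0,0,0],
  ],
)

```text
time_s: 16.27
eef_pos: [523.6, -48.2, 85.5]
tcp_rot: [-0.059, -0.704, -0.059, 0.705]
force: [0.2, 0.6, 0.5]
width: -0.1
```

Call:
apply_moves(
  gripper=[0,0,0,0,0,0],
  xyz=[
    [-0.04,0.01,0],
    [-0.04,0.05,0],
    [-0.04,0.1,0],
    [-0.04,0.15,0],
    [-0.04,0.15,0],
    [-0.04,0.15,0],
  ],
  rot=[
    [0,0,0],
    [0,0,0],
    [0,0,0],
    [0,0,0],
    [0,0,0],
    [0,0,0],
  ],
)

```text
time_s: 17.02
eef_pos: [549.5, -195.8, 125.8]
tcp_rot: [-0.058, -0.705, -0.059, 0.705]
force: [-0.4, 0.1, -1.4]
width: 0.2
```

```bash
python3 -c "
from m import *
w,b=gap()
pickle.dump((w,b),open('c3.pkl','wb'))
im=cv2.resize(w['frame'][20:170,180:380],None,fx=4,fy=4,interpolation=cv2.INTER_CUBIC); save('pics/p8.png',im)"
```

```text
tcp [-63.6  22.2 125.8] F [-0.4  0.1 -1.4] t 17.025
wrist [262, 108, 3, 31, 92] [263.01, 122.84] [266, 69, 6, 33, 180] [268.25, 85.42] ptr [-70.6 -28.4  29. ] mark [-74.6 -57.3  24. ] gap 4.0
scene [114, 282, 14, 11, 65] [120.42, 287.15] [127, 294, 13, 9, 49] [132.94, 298.04] ptr [-73.9 -30.   29. ] mark [-76.4 -58.7  24. ] gap 2.5
```

```bash
python3 -c "
from m import *
w,b=pickle.load(open('c3.pkl','rb')); f=w['frame'].astype(int)
print('dark/blue row 120 cols 255-272',f[120,255:273].tolist())
print('red row 85 cols 258-280',f[85,258:281].tolist())
B=np.clip(f[...,2]-f[...,0]+0,0,None).astype(float);Rr=np.clip(f[...,0]-f[...,1]-25,0,None).astype(float)
for nm,M,rows,c0,c1,z in(('blue',np.clip(B-5,0,None),range(109,139),255,275,31),('red',Rr,range(70,101),260,280,24)):
    cen=np.array([((np.arange(c0,c1)*M[r,c0:c1]).sum()/M[r,c0:c1].sum(),r) for r in rows])
    X=np.array([jig(onz(w,u,v,z)) for u,v in cen]); k=np.polyfit(X[:,1],X[:,0],1); print(nm,'x',X[:,0].mean(),'slope',k[0],'rows',X[[0,-1]].tolist(), 'cols',cen[[0,-1]].tolist())
"
```

```text
dark/blue row 120 cols 255-272 [[115, 98, 72], [109, 93, 68], [99, 85, 62], [97, 83, 61], [93, 80, 63], [77, 71, 70], [50, 59, 83], [33, 55, 92], [31, 54, 94], [35, 54, 93], [56, 64, 89], [90, 83, 82], [112, 97, 75], [116, 98, 73], [117, 99, 73], [116, 99, 72], [117, 99, 72], [117, 100, 73]]
red row 85 cols 258-280 [[123, 118, 111], [117, 113, 106], [94, 91, 86], [58, 56, 53], [31, 30, 30], [26, 26, 26], [34, 26, 25], [57, 25, 24], [85, 31, 29], [101, 34, 32], [105, 35, 34], [103, 36, 34], [91, 32, 30], [66, 27, 27], [38, 25, 25], [28, 26, 27], [36, 35, 35], [68, 66, 63], [103, 99, 92], [120, 116, 108], [123, 119, 111], [123, 118, 110], [123, 119, 111]]
blue x -70.60000000000001 slope -0.013859952321764634 rows [[-70.4, -39.4, 31.0], [-70.8, -16.6, 31.0]] cols [[262.97058823529414, 109.0], [263.1904761904762, 138.0]]
red x -74.53870967741933 slope -0.01547194625766993 rows [[-74.3, -68.9, 24.0], [-74.7, -46.0, 24.0]] cols [[268.05164319248826, 70.0], [268.18095238095236, 100.0]]
```

Looking straight down, the row-wise fits give parallel lines (slopes agree, −0.014 and −0.015) and a gap of 4.4 mm. This is nearly free of parallax, so I trust it over the scene view's oblique 2.9 mm. The remaining drag is about 17 mm.

Call:
apply_moves(
  gripper=[0,0,0,0,0,0],
  xyz=[
    [0,-0.05,0],
    [0,-0.1,0],
    [0.005,-0.1317,0],
    [0.03,-0.1317,0],
    [0.052,-0.1317,0],
    [0.058,-0.1317,0],
  ],
  rot=[
    [0,0,0],
    [0,0,0],
    [0,0,0],
    [0,0,0],
    [0,0,0],
    [0,0,0],
  ],
)

```text
time_s: 17.88
eef_pos: [526.6, -65.9, 67.7]
tcp_rot: [-0.059, -0.704, -0.06, 0.706]
force: [-9.4, -3.5, 29.0]
width: 0.0
```

Call:
apply_moves(
  gripper=[0,0,0,0,0,0,0],
  xyz=[
    [0.0002,0,0],
    [0,-0.004,0],
    [0,-0.008,0],
    [0,-0.012,0],
    [0.0004,-0.017,0],
    [0.0004,-0.017,0],
    [-0.02,-0.017,0],
  ],
  rot=[
    [0,0,0],
    [0,0,0],
    [0,0,0],
    [0,0,0],
    [0,0,0],
    [0,0,0],
    [0,0,0],
  ],
)

```text
time_s: 18.75
eef_pos: [523.7, -49.7, 87.1]
tcp_rot: [-0.058, -0.704, -0.059, 0.706]
force: [-0.2, 0.0, 0.9]
width: 0.3
```

Call:
apply_moves(
  gripper=[0,0,0,0,0,0],
  xyz=[
    [-0.038,0.01,0],
    [-0.038,0.05,0],
    [-0.038,0.1,0],
    [-0.038,0.15,0],
    [-0.038,0.158,0],
    [-0.038,0.158,0],
  ],
  rot=[
    [0,0,0],
    [0,0,0],
    [0,0,0],
    [0,0,0],
    [0,0,0],
    [0,0,0],
  ],
)

```text
time_s: 19.5
eef_pos: [550.7, -206.0, 125.5]
tcp_rot: [-0.058, -0.704, -0.059, 0.705]
force: [-0.3, -0.1, 0.1]
width: 0.1
```

```bash
cat > fit.py <<'E'
from m import *
w,b=gap(); f=w['frame'].astype(int)
res={}
for nm,M,z in(('blue',np.clip(f[...,2]-f[...,0]-5,0,None),31),('red',np.clip(f[...,0]-f[...,1]-25,0,None),24)):
    s,c=max(blobs(w,(230,30,330,200),nm),key=lambda q:q[0][4]); c0,c1=s[0]-6,s[0]+s[2]+6
    X=np.array([jig(onz(w,(np.arange(c0,c1)*M[r,c0:c1]).sum()/M[r,c0:c1].sum(),r,z)) for r in range(s[1]+2,s[1]+s[3]-2)])
    k=np.polyfit(X[:,1],X[:,0],1); res[nm]=np.polyval(k,-43); print(nm,'slope',k[0].round(4),'x at y=-43',res[nm])
print('GAP',res['blue']-res['red'])
save('pics/p9.png',cv2.resize(w['frame'][20:170,160:360],None,fx=4,fy=4,interpolation=cv2.INTER_CUBIC))
E
python3 fit.py
```

```text
tcp [-73.8  22.6 125.5] F [-0.3 -0.1  0.1] t 19.5
wrist [252, 107, 3, 31, 82] [253.13, 120.9] [252, 68, 7, 34, 179] [254.94, 84.28] ptr [-73.  -29.5  29. ] mark [-74.4 -57.7  24. ] gap 1.4
scene [113, 284, 14, 11, 64] [119.41, 288.41] [126, 294, 14, 9, 48] [132.52, 297.65] ptr [-76.5 -30.5  29. ] mark [-76.3 -57.6  24. ] gap -0.2
blue slope -0.011 x at y=-43 -73.07311455959405
red slope -0.0216 x at y=-43 -74.79219736772447
GAP 1.7190828081304232
```

The straight-down gap is now 1.7 mm and the scene view gives about 0.2 mm after yaw correction. That is inside tolerance, but one short stroke of 5 mm will centre it, this time pressing more gently.

Call:
apply_moves(
  gripper=[0,0,0,0,0,0,0,0],
  xyz=[
    [0,-0.05,0],
    [0,-0.1,0],
    [0.005,-0.1475,0],
    [0.03,-0.1475,0],
    [0.05,-0.1475,0],
    [0.054,-0.1475,0],
    [0.056,-0.1475,0],
    [0.0565,-0.1475,0],
  ],
  rot=[
    [0,0,0],
    [0,0,0],
    [0,0,0],
    [0,0,0],
    [0,0,0],
    [0,0,0],
    [0,0,0],
    [0,0,0],
  ],
)

```text
time_s: 20.6
eef_pos: [527.2, -60.7, 70.2]
tcp_rot: [0.059, 0.705, 0.059, -0.704]
force: [0.3, -0.1, -0.4]
width: 0.1
```

Call:
apply_moves(
  gripper=[0,0,0,0,0,0,0],
  xyz=[
    [0.0008,0,0],
    [0.0014,0,0],
    [0.0014,-0.002,0],
    [0.0014,-0.004,0],
    [0.0014,-0.005,0],
    [0.0014,-0.005,0],
    [-0.02,-0.005,0],
  ],
  rot=[
    [0,0,0],
    [0,0,0],
    [0,0,0],
    [0,0,0],
    [0,0,0],
    [0,0,0],
    [0,0,0],
  ],
)

```text
time_s: 21.48
eef_pos: [524.3, -55.5, 88.3]
tcp_rot: [-0.058, -0.703, -0.059, 0.706]
force: [0.2, 0.8, 0.0]
width: 0.3
```

Call:
apply_moves(
  gripper=[0,0,0,0,0,0],
  xyz=[
    [-0.038,0.01,0],
    [-0.038,0.05,0],
    [-0.038,0.1,0],
    [-0.038,0.15,0],
    [-0.038,0.1525,0],
    [-0.038,0.1525,0],
  ],
  rot=[
    [0,0,0],
    [0,0,0],
    [0,0,0],
    [0,0,0],
    [0,0,0],
    [0,0,0],
  ],
)

```text
time_s: 22.22
eef_pos: [550.6, -205.5, 126.9]
tcp_rot: [-0.058, -0.704, -0.059, 0.705]
force: [-0.7, -0.0, -0.5]
width: -0.3
```

```bash
python3 fit.py
```

```text
tcp [-73.3  22.6 126.9] F [-0.7 -0.  -0.5] t 22.225
wrist [254, 107, 4, 31, 87] [255.79, 122.66] [253, 68, 6, 34, 191] [255.62, 83.9] ptr [-74.6 -27.9  29. ] mark [-74.4 -57.9  24. ] gap -0.2
scene [113, 284, 13, 11, 63] [118.89, 289.0] [126, 294, 14, 9, 52] [132.73, 297.94] ptr [-77.8 -30.6  29. ] mark [-76.5 -58.3  24. ] gap -1.3
blue slope -0.0139 x at y=-43 -74.25979639230351
red slope -0.0127 x at y=-43 -74.64935878332987
GAP 0.3895623910263595
```

View pics/p9.png

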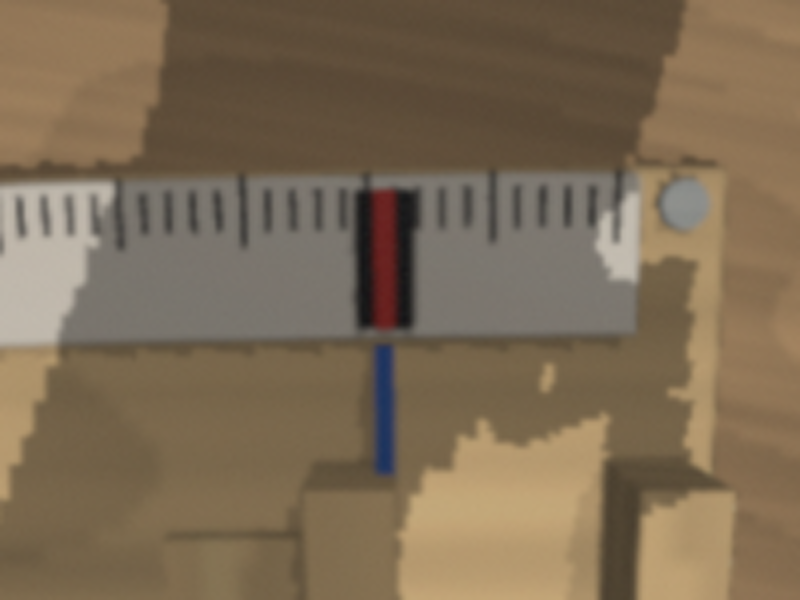

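The blue tip (crop 384,350) lines up with the red line (crop 385,325), and the hand is clear of everything. Handing in.

```bash
python3 -c "
from m import *
print(get_obs()['force'].round(1)); print(job_done())"
```

```text
[ 0.3  0.4 -0.1]
the job is handed in; nothing more can be done
None
```

The pointer now lines up with the red mark to within about 0.4 mm, and I handed the job in at about 22 s. I rolled the wheel only, in five +x strokes with the shut fingertips on top. The hand was clear, about 125 mm up, with no contact force.

**Final checks:**
- **Gap:** looking straight down with the wrist camera, fits to the blue and red lines give +0.4 mm against the 2.5 mm limit. The last picture shows the two lines collinear.
- **Scene camera:** this oblique view disagrees, reading −1.3 mm raw (about −0.9 mm after the yaw correction). It read 1.3–1.5 mm lower than the wrist view in all three of the last comparisons. I trusted the wrist view because it has almost no parallax.
- **Bottle, cup and microphone:** I kept the hand clear of them, but I did not re-measure their positions at the end.

**What didn't match:**
- **Fingertip height:** contact came with the tip about 22 mm above the reported TCP, so I found the wheel by force rather than by the given height.
- **Jig origin:** it lies about 24 mm off the plate's mid-width, which I corrected from the wheel and fixed jaw.
- **Press force:** one touchdown briefly read 29 N on the tool, above the 2–10 N advised but below the stated failure limits. The next one was gentler.

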